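# Click the wedge frame into the bench cutter

## Task

Fit the wedge-cutting frame (the one whose blades radiate from a hub) to the bench cutter: lift it out of its stand by the tab, lower it upright between the cutter's two guides and press it down past the sprung side ball until it clicks and stays held. Press gently, feeling for the click and the stop: never push it with more than about 2.5 kg (25 N). Let go of it and leave the other frames and everything else where they are.

Things in the scene. Friction and masses are not known exactly. Their poses are not given: they have to be found in the camera images.
- wedge_frame_mid (a point): The frame to fit: bare aluminium, upright in a white stand (slot 26 mm deep, 2 mm play), the one with eight blades radiating from a hub and the one wide tab. 90 wide (its y) x 14 thick (its x) x 90 high, plus a flat tab 36 wide x 10 thick x 45 high on top; 0.25 to 0.4 kg; same from front and back. This point: its middle, 67.5 mm above its foot, on the centre line.
- wedge_frame_tab (a point): Middle of the wedge frame's grip tab, 45 mm straight above the listed middle of the frame; the tab reaches 22.5 mm above and below it. x through its 10 mm thickness (close the fingers along x), z up.
- wedge_frame_foot (a point): Middle of the wedge frame's underside. Both bottom corners are bevelled by 4 mm at 45 degrees. Each side edge has a notch 4 mm deep, from 40 to 50 mm above the foot, for the cutter's ball.
- grid_frame_mid (a point): The grid frame: fine crossed blades, like a net, and two narrow tabs, near the corners. Same outline and stand as the wedge frame. Point half-way up its full height, on its centre line. Bystander: leave it where it is.
- slice_frame_mid (a point): The slicing frame: upright blades only, and one narrow tab 14 mm wide. Same outline and stand as the wedge frame. Point half-way up its full height, on its centre line. Bystander: leave it where it is.
- mouth (a point): Bench cutter: white casting 360 mm long on rubber feet. Point midway between its two upright guide channels, level with their flared rims, 160 mm above the table. x along the machine and through the frame's thin side, y from channel to channel, z up. A frame goes straight down. Room 93 mm in y, 18 mm in x (1.5 and 2 mm spare each side); the top 15 mm flare by about 6 mm more.
- held_foot (a point): Where the frame's foot is when held, at the middle setting: 90 mm below the mouth point. Ball, spring pad and stop sit on one seat that is screwed up to 16 mm higher or lower from day to day, unmeasured: feel for them. The pad pushes back softly (about 5 N when held) and meets a firm stop about 2 mm below held. Let go, the frame stays held. A push over 25 N is too much.
- ball (a joint): Sprung 12 mm steel ball in the +y channel, 45 mm above held_foot. In m: 0 = out (free or in the notch), about 0.0025 to 0.004 = pressed aside by the frame's edge. Spring 6 N + 1 N/mm. It first resists with the foot about 50 mm above held (+-16 by the setting); 5 to 12 N take it past, then an easier slide of about 40 mm ends in the click.
- lunch_tub: Closed white plastic tub, 130 x 100 mm and 55 mm high; origin at its underside. Bystander: leave it where it is.
- oil_bottle: Oil bottle, amber glass, 66 mm thick and 200 mm high; origin at its underside. Bystander: leave it where it is.
- potato_a: Potato standing on end, about 56 mm thick and 53 mm high; origin at its underside. Bystander: leave it where it is.
- potato_b: Potato standing on end, about 63 mm thick and 50 mm high; origin at its underside. Bystander: leave it where it is.
- spatula: Spatula lying flat, black handle; origin at its underside. Bystander: leave it where it is.

How it is judged (in metres and radians):
On the way, in this order (a step that is already met when the one before it is completed fails the run):
1. the wedge frame is lifted out of its stand (height (world z) of wedge_frame_mid above 0.115 m), for 0.1 s.
2. the wedge frame is upright between the guides (x of wedge_frame_mid in the frame of mouth between -0.005 and 0.005 m and y of wedge_frame_mid in the frame of mouth between -0.005 and 0.005 m and z of wedge_frame_mid in the frame of mouth below 0.055 m and angle between wedge_frame_mid's own z axis and vertical below 0.1 rad), for 0.1 s.
At the end, for the whole second after the job is handed in: The wedge frame rests between the guides, within 4 mm of their middle, upright (0.08 rad), in line with them (0.12 rad), its point 22.5 mm below the mouth's (+-19 mm for the seat's setting), and the ball has sprung out into its notch (within 1.3 mm of fully out) (x of wedge_frame_mid in the frame of mouth between -0.004 and 0.004 m and y of wedge_frame_mid in the frame of mouth between -0.004 and 0.004 m and z of wedge_frame_mid in the frame of mouth between -0.0415 and -0.0035 m and value of joint ball below 0.0013 m and angle between wedge_frame_mid's own z axis and vertical below 0.08 rad and angle between the x axis of wedge_frame_mid and the x axis of mouth, either way round below 0.12 rad and linear speed of wedge_frame below 0.01 m/s); the robot touches nothing.
It fails at once if the cutting frame is forced: over 40 N between it and the cutter, side forces of ball and guides (about 15 N) counted in (contact force between wedge_frame and cutter above 40 N).
It fails at once if another cutting frame is taken from its place (moved over 20 mm) (distance of any of grid_frame_mid, slice_frame_mid from where it was at the start of the episode above 0.02 m).
It fails at once if a bystander is pushed about (moved over 30 mm) (distance of any of lunch_tub, oil_bottle, potato_a, potato_b, spatula from where it was at the start of the episode above 0.03 m).
It also fails if it takes over 58 s, if anything falls off the work surface, if the arm or the gripper's body presses on something with over 40 N, if the wrist force passes 120 N, or if a joint passes its speed limit or range.

## Robot

A 7-joint arm with a two-finger parallel gripper is mounted at the origin on the work surface. World frame = base frame: x ahead of the robot, y to its left, z up, the work surface at z = 0. Lengths are in m, angles in degrees, forces in N, time in s.
With the tool pointing down it reaches from about 0.4 to 0.85 m from the base axis. Payload 10.4 kg.
Tool frame: the origin (TCP) lies midway between the tips of the shut fingers; the grasp point (between the pads) lies 19 mm behind it (arm.grasp_offset is the distance from the TCP to the grasp point, in m); z points along the fingers, y is the direction in which the jaws open and shut (so a half turn about z gives the same grasp; the last joint's range is limited). The gripper opens to 87 mm and grips with 3 to 60 N. Pads are 19 mm wide; open, the fingers measure 117 mm over their backs; the gripper's body (75 mm by 190 mm) begins 51 mm behind the grasp point.
Start: joints at [-71.941, 19.034, -3.707, 83.658, 1.238, 77.344, -5.071], TCP at [0.207, 0.59, 0.184] pointing down, gripper open.
Joint ranges: [-148.97, 148.97], [-28.65, 121.19], [-84.17, 76.75], [9.2, 138.47], [-72.65, 252.65], [3.7, 117.97], [-149.18, 149.18]. Speed limits (degrees/s): [127.2, 127.2, 159.86, 159.86, 180, 180, 180].

## Interface

Orientations are given as a 3x3 rotation matrix whose columns are the frame's x, y, z axes.
In Python, from station import arm gives the robot as it stands.
- The arm moves only by the tool carry_out, never from a script. Its argument "moves" is a list that holds one entry, the list of rows, each a list of 5 numbers: the closure, from -1 (fully open) to 1 (shut), so that 0 is half open, then the shift along the tool's x, y, z in units of 60 mm (1.0 is 60 mm), then the turn about the tool's z in units of 10 degrees (1.0 is 10 degrees). A call has 1 to 8 rows; each row is the pose to reach, as a shift and turn from the pose commanded when the call began, along the tool's axes at that moment; what a row does not reach only later rows make up. A row lasts 1/8 s, in which the tool goes at most 62.5 mm and 10.7 degrees, less where a joint would pass 70% of its speed; a pose out of reach is approached as far as the arm can. A call with a gripper value outside its range is refused whole. The fingers move at their own pace and stop on an object; "squeeze" is the grip in N (left out, the last holds). Time passes only in rows, so rows that repeat a pose let the fingers close. It gives the time, the measured TCP pose, the force and the opening at its end, in the units of the state.
- arm.get_obs(): the state, without advancing time (a new reading comes with each control period).
- arm.grab_frame(name): name is "scene" or "top" or "wrist"; returns the picture (384x512x3 uint8, red, green, blue); there is no depth.
- arm.camera_info(name): a dict with "vfov" (degrees; the focal length in pixels is half the picture's height over the tangent of half this angle, whatever the lens; pixels are square), "cx", "cy" (the principal point, pixels), "extrinsics" (4x4, takes a point from world to camera coordinates). Camera axes: x right, y down, z forward; pixel columns grow to the right and rows downward; lengths in m; the calibration is good to about 2 mm. A picture is of the moment at which its call begins: read the wrist's pose just before it. camera_info takes no time and is no camera call; for the wrist camera it gives the pose at the moment of the call.
- arm.job_done(): hands the job in, once; it reports no verdict.
Trained networks look in the newest picture that a camera, given by its name, has taken for a name from the list of things; names that differ only in an ending like _2 or _b are one class to them, and where a whole thing is asked for, a point or a joint stands for the part that bears it (a point fixed in the world has none). Each returns a list of dicts, best first, with "conf" (0 to 1); they miss things now and then, are a little off and sometimes report something else, mostly with a low value. They report only what shows in the picture. A call takes as long as a camera call.
- arm.masks_of(camera, query): "region" (384x512 bool, what is visible of it) and "bbox" ([left, top, width, height] in pixels, round what is visible of it).
The state is a dict: "clock": time; "qpos": joint angles; "joint_vel": joint speeds; "tau": joint torques, N m; "tool_pos": TCP position; "eef_rot": TCP orientation; "ft_force": force on the tool from outside, world axes, zero at the start; "ft_torque": the same for the moment, N m; "opening": finger opening in m.
Only numpy, scipy, OpenCV 4.12 (cv2) and the standard library are available. Lean on these libraries where they do the work, as an engineer would, in place of code of your own. Each camera call takes 0.05 s, during which the arm holds its last target. There are 200 camera calls.

## Working session

There is one attempt and no reset: what is moved stays moved. The work goes in short steps, Python scripts to look and compute and a tool call to move; the robot and the scene stay as the last step left them, time stands still between calls to the robot, and variables do not carry over. Pictures are saved under pics/ and viewed, about 8 in all and at most 12, crops included, and the job is handed in when it is done.

Besides the shell and the picture viewer there is one more tool, called after "Call:" as a command line: name --argument value ..., lists and objects as JSON in quotes. carry_out: Moves the arm, as the interface text tells. Its arguments: {"type":"object","properties":{"moves":{"type":"array","items":{"type":"array","items":{"type":"array","items":{"type":"number"}}}},"squeeze":{"type":"number"}},"required":["moves"]}

```bash
mkdir -p pics
cat > h.py <<'E'
import numpy as np, cv2
from station import arm
def K(n):
    c=arm.camera_info(n); f=192/np.tan(np.radians(c['vfov'])/2); return f,c['cx'],c['cy'],np.array(c['extrinsics'])
def proj(n,P):
    f,cx,cy,E=K(n); p=E[:3,:3]@np.array(P,float)+E[:3,3]; return np.array([cx+f*p[0]/p[2],cy+f*p[1]/p[2]])
def ray(n,u,v,z):
    f,cx,cy,E=K(n); d=E[:3,:3].T@np.array([(u-cx)/f,(v-cy)/f,1]); o=-E[:3,:3].T@E[:3,3]; return o+d*(z-o[2])/d[2]
def save(n,fn,s=1.5):
    im=arm.grab_frame(n); cv2.imwrite('pics/'+fn,cv2.resize(im[:,:,::-1],None,fx=s,fy=s,interpolation=cv2.INTER_CUBIC)); return im
E
python3 - <<'E'
from h import *
for n in('top','scene'):
    save(n,n+'1.png'); print(n,K(n))
    for q in('wedge_frame_mid','grid_frame_mid','slice_frame_mid','ball','mouth'):
        try:
            for r in arm.masks_of(n,q)[:3]: print(n,q,round(r['conf'],2),r['bbox'])
        except Exception as e: print(q,e)
o=arm.get_obs(); print(o['clock'],o['tool_pos'],o['eef_rot'],o['ft_force'],o['opening'])
E
```

```text
top (np.float64(473.4036110626469), 251.56081309245258, 186.00387501378773, array([[ 1.92176860e-03, -9.99894263e-01, -1.44142147e-02,
         2.05646573e-02],
       [-9.88353196e-01,  2.94158578e-04, -1.52177115e-01,
         5.67283795e-01],
       [ 1.52165265e-01,  1.45387844e-02, -9.88248125e-01,
         1.29698638e+00],
       [ 0.00000000e+00,  0.00000000e+00,  0.00000000e+00,
         1.00000000e+00]]))
top wedge_frame_mid 0.7 [373.3, 205.3, 39.6, 9.1]
top wedge_frame_mid 0.16 [146.0, 106.2, 75.4, 136.4]
top grid_frame_mid 0.84 [257.8, 197.5, 33.5, 14.7]
top slice_frame_mid 0.75 [314.9, 203.2, 38.1, 10.5]
top slice_frame_mid 0.55 [81.7, 241.2, 74.9, 93.5]
top mouth 0.75 [145.7, 105.0, 72.1, 137.4]
scene (np.float64(370.1221936737167), 254.78795394219577, 188.078248762332, array([[ 0.10299795,  0.99460621, -0.01224417, -0.05950843],
       [ 0.73313072, -0.08422827, -0.67485179, -0.33282693],
       [-0.67224309,  0.06053177, -0.7378517 ,  1.52648678],
       [ 0.        ,  0.        ,  0.        ,  1.        ]]))
scene wedge_frame_mid 0.83 [113.1, 177.2, 36.6, 33.5]
scene wedge_frame_mid 0.72 [342.7, 125.4, 29.5, 37.7]
scene grid_frame_mid 0.93 [220.7, 171.1, 34.6, 30.1]
scene grid_frame_mid 0.74 [115.2, 179.0, 34.7, 29.1]
scene slice_frame_mid 0.75 [169.6, 175.1, 33.4, 27.4]
scene ball 0.15 [114.6, 180.3, 35.6, 29.6]
scene mouth 0.86 [282.2, 149.8, 100.0, 117.0]
0.6 [0.20712712 0.58972674 0.18449476] [[-9.43498302e-01  3.31377358e-01  4.15090538e-05]
 [ 3.31377360e-01  9.43498291e-01  1.37791090e-04]
 [ 6.49712593e-06  1.43760820e-04 -9.99999990e-01]] [-0.13943429  0.13135648  0.1842836 ] 0.08695339525136672
```

View pics/top1.png

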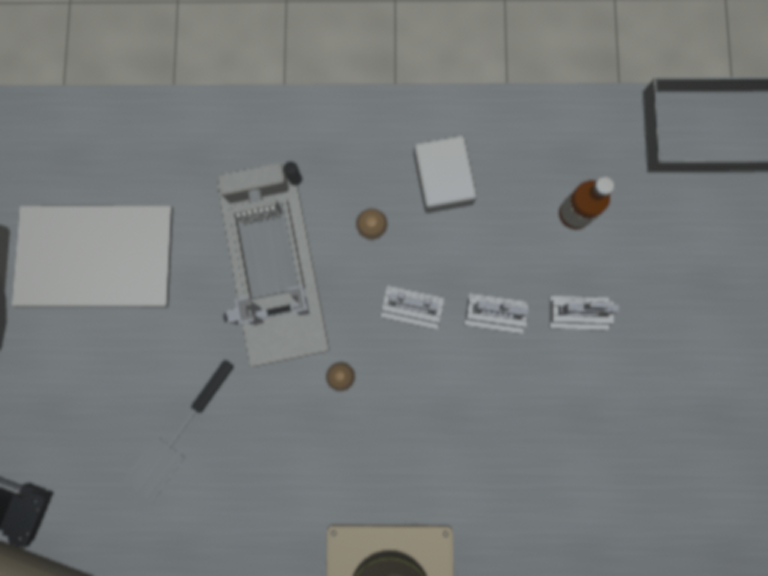

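View pics/scene1.png

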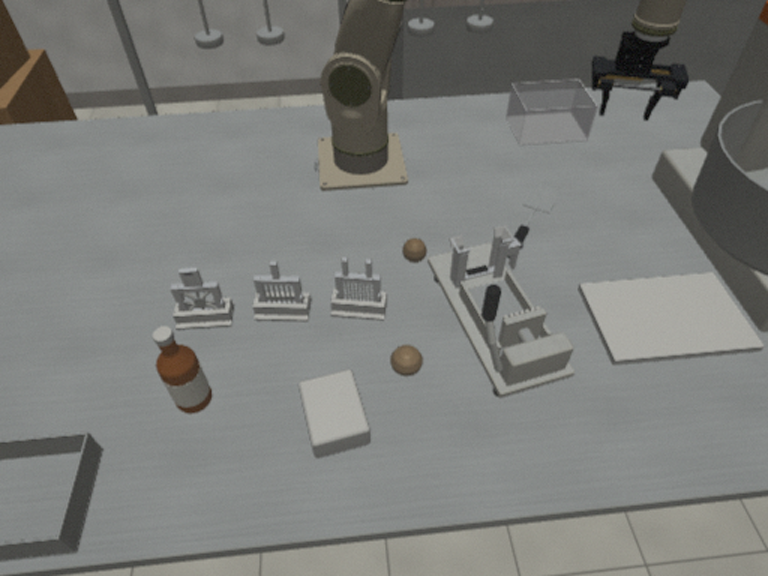

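The wedge frame is the rightmost stand in the top view (584,310 of 768 px). The mouth lies between the guides, near (276,308) there.

Run:
```python
from h import *
for nm,u,v,z in(('wedge tab',584/1.5,306/1.5,.13),('standmid',582/1.5,311/1.5,.035),('mouth',276/1.5,308/1.5,.16),('gridstand',412/1.5,305/1.5,.035),('slicestand',497/1.5,311/1.5,.035)):
    print(nm,ray('top',u,v,z).round(3), )
# scene check
print(proj('scene',ray('top',276/1.5,308/1.5,.16))*1.5)
a=ray('top',220/1.5,180/1.5,.04);b=ray('top',250/1.5,365/1.5,.02);print('cutter axis',np.degrees(np.arctan2(*(a-b)[[1,0]])))
print(K('wrist'))
o=arm.get_obs();R=np.array(o['eef_rot'])
print(R.T@(np.array([0.53,0.12,0.40])-o['tool_pos'])/0.06)
```

```text
wedge tab [ 0.506 -0.341  0.13 ]
standmid [ 0.508 -0.364  0.035]
mouth [0.499 0.193 0.16 ]
gridstand [ 0.519 -0.044  0.035]
slicestand [ 0.508 -0.204  0.035]
[475.29432988 235.45339435]
cutter axis 10.34468725638439
(np.float64(272.8373708941035), 256.4853440041486, 187.25598907522684, array([[ 0.33077269,  0.94370873,  0.00180361, -0.62609186],
       [ 0.91451447, -0.32101055,  0.24620219, -0.03011135],
       [ 0.23292213, -0.07978754, -0.96921681,  0.38881578],
       [ 0.        ,  0.        ,  0.        ,  1.        ]]))
[-7.67142371 -5.60271057 -3.59260939]
```

Call:
carry_out --moves '[[[-1,-0.5,-0.4,-0.7,0.7],[-1,-1.2,-0.8,-1.4,1.4],[-1,-2.0,-1.35,-2.0,2.2],[-1,-2.8,-1.9,-2.5,3.0],[-1,-3.6,-2.45,-2.9,3.8],[-1,-4.4,-3.0,-2.9,4.6],[-1,-5.1,-3.5,-2.9,5.3],[-1,-5.8,-4.0,-2.9,6.0]]]'

```text
clock: 1.6
tool_pos: [0.4569, 0.2459, 0.3589]
eef_rot: [[-0.18, 0.984, 0.001], [0.984, 0.18, 0.001], [0.001, 0.001, -1.0]]
ft_force: [0.2, 0.1, -0.4]
opening: 0.0872
```

Run:
```python
from h import *
o=arm.get_obs();R=np.array(o['eef_rot'])
print(o['clock'],o['tool_pos'],R.round(3),np.round(o['qpos'],1))
print(R.T@(np.array([0.50,0.19,0.36])-o['tool_pos'])/0.06)
```

```text
1.6 [0.45694866 0.2458822  0.35887034] [[-0.18   0.984  0.001]
 [ 0.984  0.18   0.001]
 [ 0.001  0.001 -1.   ]] [-50.    3.   17.7  82.2  -0.9  94.9 -22.1]
[-1.04527246  0.53822551 -0.01901364]
```

Call:
carry_out --moves '[[[-1,-0.5,0.25,0,0],[-1,-1.0,0.5,0,0],[-1,-1.0,0.5,0,0]]]'

```text
clock: 1.98
tool_pos: [0.4977, 0.1919, 0.3586]
eef_rot: [[-0.18, 0.984, 0.001], [0.984, 0.18, -0.0], [-0.001, 0.001, -1.0]]
ft_force: [-0.9, 0.5, -0.8]
opening: 0.0868
```

Run:
```python
from h import *
import json
o=arm.get_obs();print(o['clock'],o['tool_pos'])
print([x.tolist() if hasattr(x,'tolist') else x for x in K('wrist')],file=open('k1.txt','w'))
save('wrist','w1.png'); 
for q in('mouth','ball'):
    for r in arm.masks_of('wrist',q)[:3]: print(q,round(r['conf'],2),r['bbox'])
print(proj('wrist',[.499,.193,.16])*1.5)
```

```text
1.975 [0.4977484  0.19185398 0.35856605]
mouth 0.81 [209.7, 96.5, 219.3, 111.1]
[386.72019815 250.98376656]
```

View pics/w1.png

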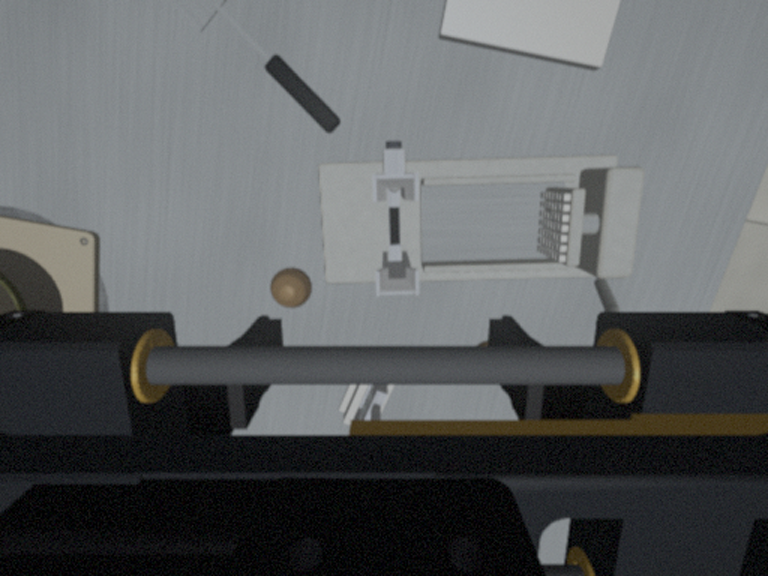

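Run:
```python
import cv2
im=cv2.imread('pics/w1.png'); c=im[130:310,310:490]
cv2.imwrite('pics/w1c.png',cv2.resize(c,None,fx=3.3,fy=3.3,interpolation=cv2.INTER_CUBIC))
```

```text
(no output)
```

View pics/w1c.png

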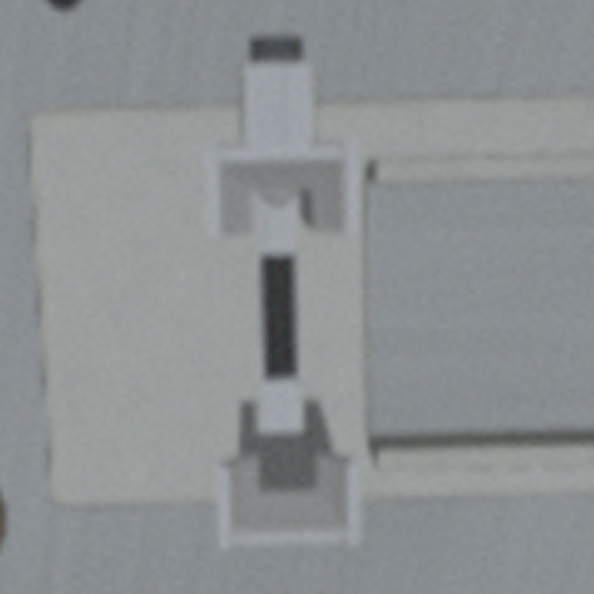

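```bash
cat >> h.py <<'E'
def crop2px(u,v): return (u/3.3+310)/1.5-.17,(v/3.3+130)/1.5-.17
E
python3 - <<'E'
from h import *
g=lambda u,v,z=.16: ray('wrist',*crop2px(u,v),z)[:2]
a=g(284.5,158);b=g(289,532);print('up',a,'low',b,'mid',(a+b)/2,'dist',np.linalg.norm(a-b),'ydir ang',np.degrees(np.arctan2(-(a-b)[0],(a-b)[1])))
print('outer',g(284.5,146),g(289,546), np.linalg.norm(g(284.5,146)-g(289,546)))
print('corners',[g(*p).round(4) for p in((209,146),(360,146),(218,546),(360,546))])
# long edges of casting
for p,q in(((45,114),(594,98)),((60,502),(594,490))):
    A,B=g(*p,.03),g(*q,.03);print('axis',np.degrees(np.arctan2(*(B-A)[::-1])))
for p,q in(((325,166),(610,157)),((326,283),(632,276))):
    A,B=[ray('wrist',x/1.5,y/1.5,.03)[:2] for x,y in(p,q)];print('axis',np.degrees(np.arctan2(*(B-A)[::-1])))
print('pad centre at z~.07',g(281,345,.06))
E
```

```text
up [0.49438898 0.26366789] low [0.51724227 0.15474305] mid [0.50581563 0.20920547] dist 0.11129642219405977 ydir ang 11.849234000238392
outer [0.49374583 0.26693449] [0.51810926 0.15035837] 0.11909478509809174
corners [array([0.4725, 0.2629]), array([0.515, 0.271]), array([0.4966, 0.1463]), array([0.5396, 0.1544])]
axis 12.360840104807851
axis 12.069045223511745
axis 12.496254339504473
axis 12.093639684830059
pad centre at z~.07 [0.50879005 0.19803805]
```

Run:
```python
from h import *
C=[(0.4725,0.2629),(0.515,0.271),(0.4966,0.1463),(0.5396,0.1544)]
o=[]
for n in('top','scene'):
    im=cv2.imread(f'pics/{n}1.png'); p=np.array([proj(n,[*c,.16]) for c in C])*1.5+.25
    x,y=(p.mean(0)-[45,45]).astype(int); c=cv2.resize(im[y:y+90,x:x+90],None,fx=4.4,fy=4.4,interpolation=cv2.INTER_CUBIC)
    for q in p: cv2.circle(c,tuple(((q-[x,y])*4.4).astype(int)),3,(0,0,255),-1)
    o.append(c); print(n,x,y)
cv2.imwrite('pics/chk.png',np.hstack(o))
```

```text
top 222 259
scene 438 192
```

View pics/chk.png

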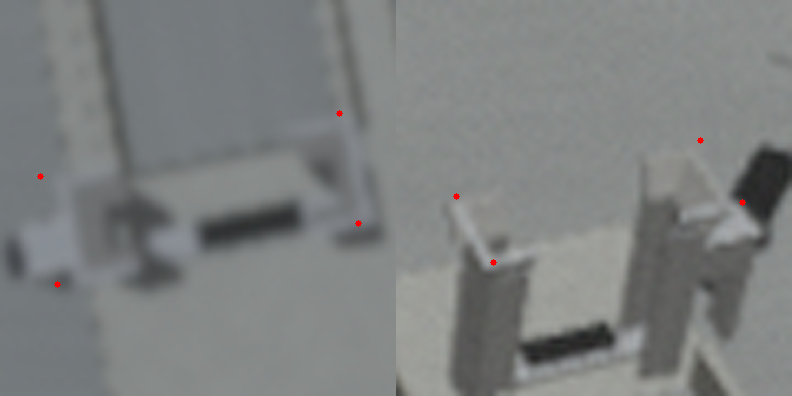

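```bash
cat > tri.py <<'E'
from h import *
def tri(obs): # [(K,u,v)]
    A=[];b=[]
    for (f,cx,cy,E),u,v in obs:
        E=np.array(E);d=E[:3,:3].T@np.array([(u-cx)/f,(v-cy)/f,1]);d/=np.linalg.norm(d);o=-E[:3,:3].T@E[:3,3]
        M=np.eye(3)-np.outer(d,d);A.append(M);b.append(M@o)
    X=np.linalg.lstsq(np.vstack(A),np.hstack(b),rcond=None)[0]
    return X,[round(float(np.linalg.norm(a@X-c))*1000,1) for a,c in zip(A,b)]
E
python3 - <<'E'
from tri import *
w=eval(open('k1.txt').read());T=K('top');S=K('scene')
t=lambda u,v:((u/4.4+222)/1.5,(v/4.4+259)/1.5)
s=lambda u,v:((u/4.4+438)/1.5,(v/4.4+192)/1.5)
F={'+y lo':((209,146),(85,282),(301,150)),'+y hi':((360,146),(72,182),(366,237)),'-y lo':((218,546),(380,228),(60,196)),'-y hi':((360,546),(345,122),(97,262))}
for k,(a,b,c) in F.items():
    o=[(w,*crop2px(*a)),(T,*t(*b)),(S,*s(*c))]
    print(k,*[(x.round(4),r) for x,r in (tri(o),tri(o[:2]),tri(o[1:]))])
E
```

```text
+y lo (array([0.4745, 0.2581, 0.1547]), [1.2, 5.1, 4.0]) (array([0.475 , 0.2588, 0.1292]), [1.1, 1.1]) (array([0.4745, 0.2574, 0.1552]), [4.5, 4.5])
+y hi (array([0.5183, 0.2705, 0.1409]), [3.1, 8.8, 11.5]) (array([0.5199, 0.2685, 0.1098]), [1.5, 1.5]) (array([0.5172, 0.2727, 0.1389]), [10.1, 10.1])
-y lo (array([0.4966, 0.1421, 0.1595]), [1.7, 5.2, 4.5]) (array([0.4973, 0.1387, 0.1459]), [1.5, 1.5]) (array([0.4952, 0.1422, 0.1585]), [4.7, 4.7])
-y hi (array([0.539 , 0.1523, 0.1604]), [2.8, 3.1, 2.5]) (array([0.5381, 0.1514, 0.1635]), [2.7, 2.7]) (array([0.5367, 0.1538, 0.1568]), [1.7, 1.7])
```

Call:
carry_out --moves '[[[-1,-0.8,-0.13,0,0.1],[-1,-1.7,-0.28,0,0.2],[-1,-2.7,-0.44,0,0.4],[-1,-3.7,-0.6,0,0.5],[-1,-4.7,-0.77,0,0.7],[-1,-5.7,-0.93,0,0.8],[-1,-6.7,-1.1,0,0.9],[-1,-7.5,-1.23,0,1.0]]]'

```text
clock: 3.12
tool_pos: [0.5072, -0.2624, 0.3586]
eef_rot: [[-0.012, 1.0, 0.001], [1.0, 0.012, 0.0], [0.0, 0.001, -1.0]]
ft_force: [0.8, 0.0, 0.1]
opening: 0.0871
```

Call:
carry_out --moves '[[[-1,-0.6,0,0.5,0],[-1,-0.9,0,0.8,0],[-1,-0.9,0,0.8,0]]]'

```text
clock: 3.5
tool_pos: [0.5073, -0.3149, 0.3091]
eef_rot: [[-0.011, 1.0, -0.003], [1.0, 0.011, 0.001], [0.001, -0.003, -1.0]]
ft_force: [0.7, 0.7, -0.7]
opening: 0.0871
```

Run:
```python
from h import *
o=arm.get_obs();print(o['clock'],o['tool_pos'],np.array(o['eef_rot']).round(3).tolist(),np.round(o['qpos'],1),o['ft_force'])
print([x.tolist() if hasattr(x,'tolist') else x for x in K('wrist')],file=open('k2.txt','w'))
save('wrist','w2.png')
for r in arm.masks_of('wrist','wedge_frame_mid')[:3]: print(round(r['conf'],2),r['bbox'])
print(proj('wrist',[.506,-.345,.14])*1.5)
```

```text
3.5 [ 0.50730555 -0.31494478  0.30906253] [[-0.011, 1.0, -0.003], [1.0, 0.011, 0.001], [0.001, -0.003, -1.0]] [ -9.1  16.8  47.6  77.7 -12.3  90.9  37.7] [ 0.66342433  0.70330056 -0.65618814]
0.7 [254.4, 163.2, 12.0, 58.4]
[381.09603873 285.62524198]
```

View pics/w2.png

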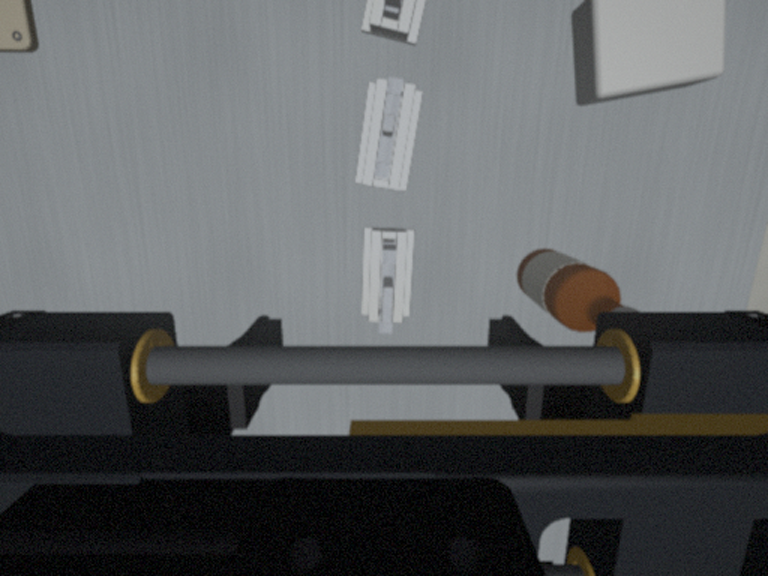

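Run:
```python
from h import *
g=lambda u,v,z: ray('wrist',u/1.5-.17,v/1.5-.17,z).round(4)
print('tabtop',g(386,313,.143),g(386,333,.143),'stand ends',g(388,228,.035),g(386,322,.035),'stand L/R at far',g(364,229,.035),g(413,231,.035),'near',g(363,318,.035),g(410,322,.035))
print('bottle cap top',ray('top',603/1.5,186/1.5,.2),'base',ray('top',574/1.5,214/1.5,.03), 'wrist shoulder',g(570,265,.1))
for n,m in(('top','oil_bottle'),('scene','oil_bottle')):
    for r in arm.masks_of(n,m)[:1]: print(n,r['bbox'])
```

```text
tabtop [ 0.5107 -0.3707  0.143 ] [ 0.511  -0.3909  0.143 ] stand ends [ 0.5125 -0.303   0.035 ] [ 0.5118 -0.4187  0.035 ] stand L/R at far [ 0.4846 -0.3045  0.035 ] [ 0.5417 -0.3061  0.035 ] near [ 0.4835 -0.4139  0.035 ] [ 0.5414 -0.4183  0.035 ]
bottle cap top [ 0.70220981 -0.36263676  0.2       ] base [ 0.69595491 -0.35743797  0.03      ] wrist shoulder [ 0.6996 -0.3308  0.1   ]
top [373.0, 118.2, 37.1, 33.7]
scene [101.7, 217.6, 38.9, 59.2]
```

Call:
carry_out --moves '[[[-1,-0.5,0.03,0.3,0],[-1,-0.92,0.06,0.9,0],[-1,-0.92,0.06,1.7,0],[-1,-0.92,0.06,2.4,0],[-1,-0.92,0.06,2.8,0],[-1,-0.92,0.06,3.1,0],[-1,-0.92,0.06,3.3,0],[-1,-0.92,0.06,3.35,0]]]'

```text
clock: 4.7
tool_pos: [0.5122, -0.3703, 0.1094]
eef_rot: [[-0.012, 1.0, 0.0], [1.0, 0.012, 0.0], [0.0, 0.0, -1.0]]
ft_force: [-1.0, -0.1, 1.2]
opening: 0.087
```

Run:
```python
from h import *
o=arm.get_obs();print(o['clock'],o['tool_pos'],o['ft_force'])
a=arm.grab_frame('wrist')[200:300,120:390,::-1];b=arm.grab_frame('scene')[110:260,70:220,::-1];c=arm.grab_frame('top')[150:260,330:480,::-1]
f=lambda i,w:cv2.resize(i,(w,int(i.shape[0]*w/i.shape[1])),interpolation=cv2.INTER_CUBIC)
a,b,c=f(a,760),f(b,380),f(c,380)
h=max(b.shape[0],c.shape[0]);p=lambda i:np.pad(i,((0,h-i.shape[0]),(0,0),(0,0)))
m=np.vstack([a,np.hstack([p(b),p(c)])]);m=cv2.resize(m,None,fx=590/max(590,m.shape[0]),fy=590/max(590,m.shape[0]));print(m.shape)
cv2.imwrite('pics/g1.png',m)
```

```text
4.7 [ 0.51217849 -0.37030053  0.10937382] [-0.98311172 -0.10446868  1.18078551]
(590, 678, 3)
```

View pics/g1.png

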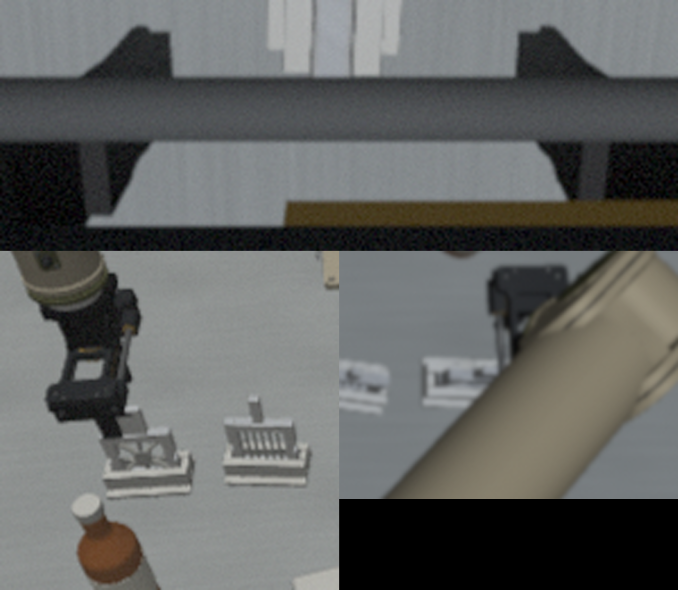

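Run:
```python
from h import *
def rx(n,u,v,x):
    f,cx,cy,E=K(n); d=E[:3,:3].T@np.array([(u-cx)/f,(v-cy)/f,1]); o=-E[:3,:3].T@E[:3,3]; return (o+d*(x-o[0])/d[0]).round(4)
s=lambda u,v:(70+u/2.26,110+(v-251)/2.26)
for nm,p in dict(tabL=(119,410),tabR=(141,407),tabRbot=(147,430),frameTL=(106,440),frameTR=(172,431),standR=(190,460)).items(): print(nm,rx('scene',*s(*p),.514))
print((proj('scene',[.555,-.37,.109])-[70,110])*2.26+[0,251])
for r in arm.masks_of('scene','wedge_frame_mid')[:2]: print(r['conf'],r['bbox'])
for r in arm.masks_of('wrist','wedge_frame_mid')[:2]: print(r['conf'],r['bbox'])
```

```text
tabL [ 0.514  -0.3694  0.1439]
tabR [ 0.514  -0.3416  0.146 ]
tabRbot [ 0.514  -0.3447  0.1033]
frameTL [ 0.514  -0.4004  0.091 ]
frameTR [ 0.514  -0.314   0.0976]
standR [ 0.514  -0.3034  0.0377]
[121.68182384 452.66988884]
0.83 [112.7, 175.4, 38.9, 33.3]
```

Call:
carry_out --moves '[[[-1,0.17,-0.06,0.05,0],[-1,0.17,-0.06,0.05,0],[0,0.17,-0.06,0.05,0],[0.5,0.17,-0.06,0.05,0],[1,0.17,-0.06,0.05,0],[1,0.17,-0.06,0.05,0],[1,0.17,-0.06,0.05,0],[1,0.17,-0.06,0.05,0]]]' --squeeze 40

```text
clock: 5.95
tool_pos: [0.5082, -0.3603, 0.1064]
eef_rot: [[-0.011, 1.0, -0.0], [1.0, 0.011, 0.0], [0.0, -0.0, -1.0]]
ft_force: [-0.8, 0.6, 0.8]
opening: 0.0349
```

Call:
carry_out --moves '[[[1,0,0,0,0],[1,0,0,-0.1,0],[1,0,0,-0.25,0],[1,0,0,-0.4,0]]]'

```text
clock: 6.45
tool_pos: [0.5083, -0.3605, 0.1313]
eef_rot: [[-0.011, 1.0, 0.0], [1.0, 0.011, -0.0], [-0.0, 0.0, -1.0]]
ft_force: [0.2, -1.0, -0.8]
opening: 0.002
```

```bash
cat > look.py <<'E'
import sys
from h import *
o=arm.get_obs();print(o['clock'],np.round(o['tool_pos'],4),np.round(o['ft_force'],1),o['opening'])
a=arm.grab_frame('wrist')[130:300,120:390,::-1];b=arm.grab_frame('scene')[110:260,70:220,::-1] if len(sys.argv)<3 else arm.grab_frame('scene')[90:240,250:400,::-1]
f=lambda i,w:cv2.resize(i,(w,int(i.shape[0]*w/i.shape[1])),interpolation=cv2.INTER_CUBIC)
a,b=f(a,400),f(b,400);h=400;p=lambda i:np.pad(i,((0,h-i.shape[0]),(0,0),(0,0)))
cv2.imwrite('pics/'+sys.argv[1],np.hstack([p(a),p(b)]))
E
python3 look.py g2.png
```

```text
6.45 [ 0.5083 -0.3605  0.1313] [ 0.2 -1.  -0.8] 0.0019783109675109447
```

View pics/g2.png

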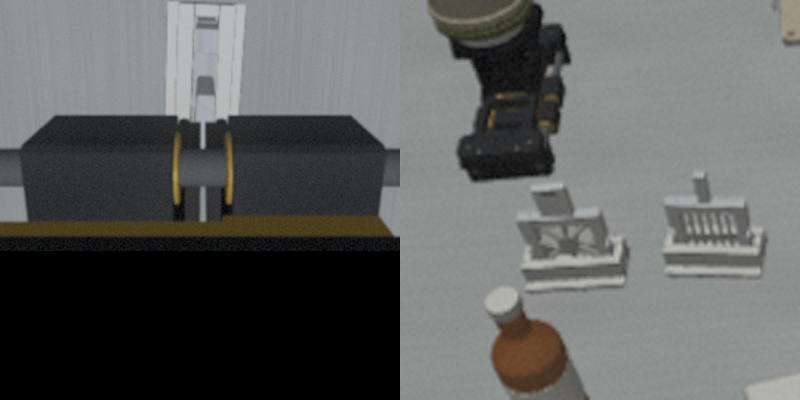

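Run:
```python
from h import *
k=400/150
q=lambda P:(proj('scene',P)-[70,110])*k+[400,0]
o=arm.get_obs();t=o['tool_pos'];print('tcp',q(t),'body',q(t+[0,0,.07]))
for y in(-.36,-.34,-.32,-.30): print(y,'tabtop',q([.508,y,.143]),'foot stand',q([.535,y,0]))
def rz(u,v,z): return ray('scene',(u-400)/k+70,v/k+110,z).round(4)
print('stand bottom front corners',rz(526,289,0.0),rz(624,284,0.0)); print('stand top back',rz(520,258,.03),rz(627,240,.03))
for n in('wedge_frame_mid','slice_frame_mid','grid_frame_mid'):
    print(n,[(round(r['conf'],2),r['bbox']) for r in arm.masks_of('scene',n)[:2]])
```

```text
tcp [552.16175216 191.12473225] body [533.97228068 144.25786284]
-0.36 tabtop [550.30144112 183.40687054] foot stand [580.33653657 285.54460139]
-0.34 tabtop [569.23438953 181.86504672] foot stand [597.79478276 284.01241383]
-0.32 tabtop [588.12409523 180.32674443] foot stand [615.21619029 282.48345934]
-0.3 tabtop [606.97070618 178.79195159] foot stand [632.60087562 280.9577277 ]
stand bottom front corners [ 0.533  -0.4223  0.    ] [ 0.5384 -0.3096  0.    ]
stand top back [ 0.511  -0.4238  0.03  ] [ 0.4974 -0.3031  0.03  ]
wedge_frame_mid [(0.57, [113.5, 178.2, 34.4, 31.1])]
slice_frame_mid [(0.72, [170.3, 176.6, 32.8, 24.8])]
grid_frame_mid [(0.93, [218.9, 170.7, 37.5, 29.5]), (0.42, [259.7, 230.2, 24.2, 19.1])]
```

Run:
```python
from h import *
def edge(fn,pts0,pts1,hw=12):
    g=cv2.GaussianBlur(cv2.imread(fn,0).astype(np.float32),(0,0),2);out=[]
    for t in np.linspace(0,1,25):
        x,y=np.array(pts0)*(1-t)+np.array(pts1)*t;x=int(x);y=int(y);c=g[y-hw:y+hw,x];d=np.abs(np.diff(c));out.append((x,y-hw+d.argmax()))
    o=np.array(out,float);P=np.polyfit(o[:,0],o[:,1],2,w=np.ones(len(o)))
    r=o[:,1]-np.polyval(P,o[:,0]);k=np.abs(r)<2.5;P=np.polyfit(o[k,0],o[k,1],2);L=np.polyfit(o[k,0],o[k,1],1)
    print(fn,'sag px',P[0]*((o[-1,0]-o[0,0])/2)**2,'n',k.sum())
edge('pics/top1.png',(5,84),(640,84))
edge('pics/scene1.png',(120,550),(760,492))
edge('pics/scene1.png',(160,112),(310,100))
```

```text
pics/top1.png sag px 0.3048815095849513 n 25
pics/scene1.png sag px -1.6170753714386341 n 23
pics/scene1.png sag px 0.03648035730279486 n 25
```

Run:
```python
from h import *
q=lambda P:(proj('wrist',P)-[120,130])*1.481
print('tcp',q(arm.get_obs()['tool_pos']))
for y in(-.36,-.34,-.33,-.32):
    print(y,'tab far edge top',q([.508,y+.018,.143]),'bot',q([.508,y+.018,.098]),'frame far top',q([.508,y+.045,.098]))
print('stand far top edge', q([.508,-.303,.035]))
S=lambda P:proj('scene',P)*1.5
print('start tcp',S([.207,.59,.184]),'open +-', S([.207+.044*.331,.59+.044*.943,.184]),S([.207-.044*.331,.59-.044*.943,.184]))
im=cv2.imread('pics/g2.png')[0:240,120:290];cv2.imwrite('pics/g2c.png',cv2.resize(im,None,fx=2.4,fy=2.4,interpolation=cv2.INTER_CUBIC))
```

```text
tcp [201.71408887 115.50407008]
-0.36 tab far edge top [201.69999983  87.81753053] bot [201.71984922  68.60769987] frame far top [202.27452935  22.45572157]
-0.34 tab far edge top [202.20121951  46.5661686 ] bot [202.12771099  34.67169552] frame far top [202.70621832 -13.46281628]
-0.33 tab far edge top [202.46164267  25.13283199] bot [202.33811753  17.16488874] frame far top [202.9291184  -32.00914406]
-0.32 tab far edge top [202.72895413   3.1325745 ] bot [202.5530259   -0.71649207] frame far top [203.15692948 -50.96409009]
stand far top edge [202.37885465  -2.72790299]
start tcp [617.82527385 129.03920614] open +- [637.71544108 131.28401629] [598.15878071 126.81963992]
```

View pics/g2c.png

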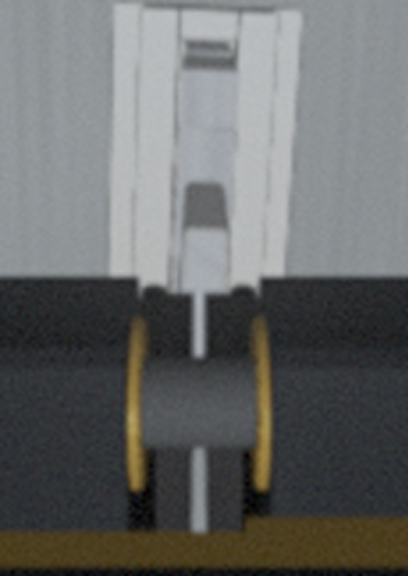

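Call:
carry_out --moves '[[[1,0,0,-0.4,0],[0,0,0,-0.6,0],[-0.5,-0.06,0,-0.6,0],[-0.5,-0.06,0,-0.6,0],[-0.5,-0.06,0,-0.3,0],[-0.5,-0.06,0,0.0,0],[-0.5,-0.06,0,0.3,0],[-0.5,-0.06,0,0.46,0]]]'

```text
clock: 7.7
tool_pos: [0.5076, -0.3635, 0.1008]
eef_rot: [[-0.011, 1.0, -0.002], [1.0, 0.011, 0.001], [0.001, -0.002, -1.0]]
ft_force: [-0.4, 0.6, -0.7]
opening: 0.0612
```

Call:
carry_out --moves '[[[1,0,0,0,0],[1,0,0,0,0],[1,0,0,0,0],[1,0,0,0,0],[1,0,0,0,0],[1,0,0,0,0],[1,0,0,0,0],[1,0,0,0,0]]]'

```text
clock: 8.7
tool_pos: [0.5083, -0.3639, 0.1028]
eef_rot: [[-0.011, 1.0, 0.0], [1.0, 0.011, 0.0], [0.0, 0.0, -1.0]]
ft_force: [-1.0, 0.6, 0.7]
opening: 0.0084
```

Call:
carry_out --moves '[[[1,0,0,0,0],[1,0,0,0,0],[1,0,0,0,0]]]'

```text
clock: 9.07
tool_pos: [0.5083, -0.3639, 0.1028]
eef_rot: [[-0.011, 1.0, 0.0], [1.0, 0.011, 0.0], [0.0, 0.0, -1.0]]
ft_force: [0.3, 0.1, 0.3]
opening: 0.0081
```

Call:
carry_out --moves '[[[1,0,0,-0.1,0],[1,0,0,-0.3,0],[1,0,0,-0.6,0],[1,0,0,-0.9,0],[1,0,0,-1.3,0],[1,0,0,-1.7,0],[1,0,0,-2.1,0],[1,0,0,-2.1,0]]]'

```text
clock: 10.07
tool_pos: [0.5089, -0.3649, 0.2313]
eef_rot: [[-0.011, 1.0, 0.003], [1.0, 0.011, -0.002], [-0.002, 0.003, -1.0]]
ft_force: [-0.0, -0.6, -3.1]
opening: 0.0082
```

Run:
```python
from h import *
o=arm.get_obs();print(o['clock'],o['tool_pos'],o['ft_force'],o['ft_torque'],o['opening'],np.round(o['qpos'],1))
arm.grab_frame('scene');arm.grab_frame('wrist')
for c in('scene','wrist'):
  for r in arm.masks_of(c,'wedge_frame_mid')[:2]: print(c,round(r['conf'],2),r['bbox'])
```

```text
10.075 [ 0.50893486 -0.36487305  0.23129203] [-0.04394782 -0.62945064 -3.09981311] [-0.11315089  0.01817413 -0.02742455] 0.0081613441911207 [ -3.6  22.2  47.4  81.7 -16.4  82.9  44.3]
scene 0.65 [100.7, 144.1, 40.1, 43.5]
wrist 0.94 [247.4, 142.3, 21.7, 89.7]
```

Call:
carry_out --moves '[[[1,0.3,0,-0.6,0],[1,0.9,0,-1.1,-0.1],[1,1.6,0,-1.31,-0.3],[1,2.4,0.01,-1.31,-0.5],[1,3.2,0.02,-1.31,-0.7],[1,4.0,0.03,-1.31,-0.9],[1,4.8,0.04,-1.31,-1.1],[1,5.6,0.05,-1.31,-1.16]]]'

```text
clock: 11.28
tool_pos: [0.5069, -0.0264, 0.3067]
eef_rot: [[-0.213, 0.977, -0.001], [0.977, 0.213, 0.0], [0.0, -0.001, -1.0]]
ft_force: [0.1, -1.4, -3.0]
opening: 0.008
```

Run:
```python
from h import *
o=arm.get_obs();R=np.array(o['eef_rot']);print(o['clock'],o['tool_pos'],R.round(3).tolist(),o['opening'])
print(R.T@(np.array([.507,.207,.31])-o['tool_pos'])/.06)
```

```text
11.275 [ 0.50688266 -0.02639455  0.30673204] [[-0.213, 0.977, -0.001], [0.977, 0.213, 0.0], [0.0, -0.001, -1.0]] 0.008046693309493645
[ 3.80032079  0.83006019 -0.05409268]
```

Call:
carry_out --moves '[[[1,0.6,0.13,-0.05,0],[1,1.3,0.28,-0.05,0],[1,2.1,0.46,-0.05,0],[1,2.9,0.63,-0.05,0],[1,3.5,0.76,-0.05,0],[1,3.8,0.83,-0.05,0],[1,3.8,0.83,-0.05,0],[1,3.8,0.83,-0.05,0]]]'

```text
clock: 12.28
tool_pos: [0.5083, 0.2033, 0.3105]
eef_rot: [[-0.21, 0.978, 0.0], [0.978, 0.21, -0.001], [-0.001, 0.0, -1.0]]
ft_force: [0.2, -0.1, -3.0]
opening: 0.0085
```

Run:
```python
from h import *
o=arm.get_obs();R=np.array(o['eef_rot']);print(o['clock'],o['tool_pos'],R.round(3).tolist(),o['opening'])
print([x.tolist() if hasattr(x,'tolist') else x for x in K('wrist')],file=open('k3.txt','w'))
a=arm.grab_frame('wrist')[:,:,::-1];s=arm.grab_frame('scene')[:,:,::-1];t=arm.grab_frame('top')[:,:,::-1]
for n,i in(('w',a),('s',s),('t',t)): cv2.imwrite(f'pics/m_{n}.png',i)
f=lambda i,k:cv2.resize(i,None,fx=k,fy=k,interpolation=cv2.INTER_CUBIC)
A=f(a[90:235,190:320],3.07);S=f(s[110:220,280:370],4.05);print(A.shape,S.shape)
A=A[:445];S=S[:445]
m=np.zeros((450,800,3),np.uint8);m[:A.shape[0],:A.shape[1]]=A;m[:S.shape[0],410:410+S.shape[1]]=S
cv2.imwrite('pics/m.png',m)
for c in('scene','wrist'):
  for r in arm.masks_of(c,'wedge_frame_mid')[:2]: print(c,round(r['conf'],2),r['bbox'])
```

```text
12.275 [0.50826764 0.20326471 0.31051464] [[-0.21, 0.978, 0.0], [0.978, 0.21, -0.001], [-0.001, 0.0, -1.0]] 0.00846299331038571
(445, 399, 3) (446, 364, 3)
scene 0.58 [308.2, 105.0, 36.0, 46.7]
scene 0.58 [199.5, 247.6, 46.4, 60.8]
wrist 0.72 [245.3, 141.3, 20.5, 116.5]
```

View pics/m.png

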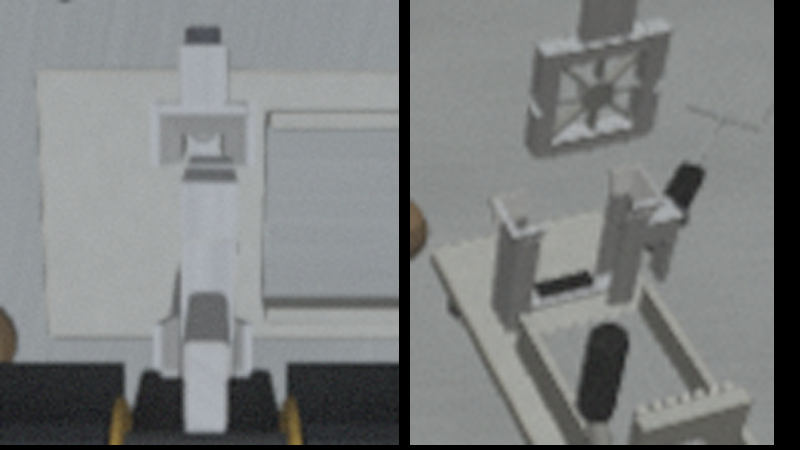

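Run:
```python
from h import *
w=lambda u,v,z: ray('wrist',u/3.07+190-.3,v/3.07+90-.3,z)[:2]
s=lambda u,v,z: ray('scene',(u-410)/4.05+280-.3,v/4.05+110-.3,z)[:2]
R=np.array(arm.get_obs()['eef_rot']);T=arm.get_obs()['tool_pos']
ax=np.array([R[:2,0],R[:2,1]])  # machine y, x
P=lambda n,p: print(n,p.round(4),'rel TCP (y,x) mm',((ax@(p-T[:2]))*1000).round(1))
P('W rim +y outer',w(201,100,.16));P('W rim -y outer',w(202,376,.16))
P('W rim mid',(w(201,100,.16)+w(202,376,.16))/2)
P('W frame +y top edge',w(209.5,182,.3045));P('W frame +y foot edge',w(210,168,.2185))
P('W tab far top',w(206,340,.35))
P('W tab far bot',w(208,293,.3045))
a=s(515,238,.16);b=s(492,200,.16);P('S -y hi',a);P('S -y lo',b)
c=s(637,165,.16);d=s(690,215,.16);P('S +y lo?',s(655,165,.16));P('S +y hi?',d)
for n,p,z in(('TL',(540,52),.3045),('TR',(672,35),.3045),('BL',(530,150),.2185),('BR',(655,130),.2185)): P('S frame '+n,s(*p,z))
```

```text
W rim +y outer [0.4937 0.2654] rel TCP (y,x) mm [62.5 -1.1]
W rim -y outer [0.5192 0.1492] rel TCP (y,x) mm [-56.5  -0.7]
W rim mid [0.5064 0.2073] rel TCP (y,x) mm [ 3.  -0.9]
W frame +y top edge [0.4999 0.2486] rel TCP (y,x) mm [44.8  1.5]
W frame +y foot edge [0.5016 0.2444] rel TCP (y,x) mm [40.3  2.2]
W tab far top [0.5047 0.2222] rel TCP (y,x) mm [18.   0.5]
W tab far bot [0.5056 0.221 ] rel TCP (y,x) mm [16.6  1.1]
S -y hi [0.5425 0.151 ] rel TCP (y,x) mm [-59.6  22.5]
S -y lo [0.5023 0.1422] rel TCP (y,x) mm [-59.7 -18.7]
S +y lo? [0.4791 0.268 ] rel TCP (y,x) mm [ 68.1 -14.8]
S +y hi? [0.5339 0.279 ] rel TCP (y,x) mm [67.3 41.1]
S frame TL [0.5202 0.1586] rel TCP (y,x) mm [-47.4   2.3]
S frame TR [0.5129 0.2471] rel TCP (y,x) mm [40.5 13.8]
S frame BL [0.5171 0.1612] rel TCP (y,x) mm [-44.3  -0.2]
S frame BR [0.5066 0.2513] rel TCP (y,x) mm [46.   8.6]
```

Call:
carry_out --moves '[[[1,0.05,-0.02,0.1,0],[1,0.05,-0.02,0.3,0],[1,0.05,-0.02,0.5,0],[1,0.05,-0.02,0.7,0],[1,0.05,-0.02,0.85,0],[1,0.05,-0.02,0.95,0],[1,0.05,-0.02,0.95,0]]]'

```text
clock: 13.4
tool_pos: [0.5059, 0.208, 0.2531]
eef_rot: [[-0.212, 0.977, -0.0], [0.977, 0.212, -0.0], [-0.0, -0.0, -1.0]]
ft_force: [-0.2, 0.6, -2.4]
opening: 0.0084
```

Run:
```python
from h import *
o=arm.get_obs();print(o['clock'],o['tool_pos'],o['ft_force'],o['opening'])
a=arm.grab_frame('wrist')[:,:,::-1];s=arm.grab_frame('scene')[:,:,::-1]
f=lambda i,k:cv2.resize(i,None,fx=k,fy=k,interpolation=cv2.INTER_CUBIC)
A=f(a[90:235,190:320],3.07)[:445];S=f(s[110:220,280:370],4.05)[:445]
m=np.zeros((450,800,3),np.uint8);m[:A.shape[0],:A.shape[1]]=A;m[:S.shape[0],410:410+S.shape[1]]=S
cv2.imwrite('pics/n.png',m)
```

```text
13.4 [0.50585275 0.20801774 0.25313127] [-0.17536784  0.58399802 -2.35075129] 0.00838407430831121
```

View pics/n.png

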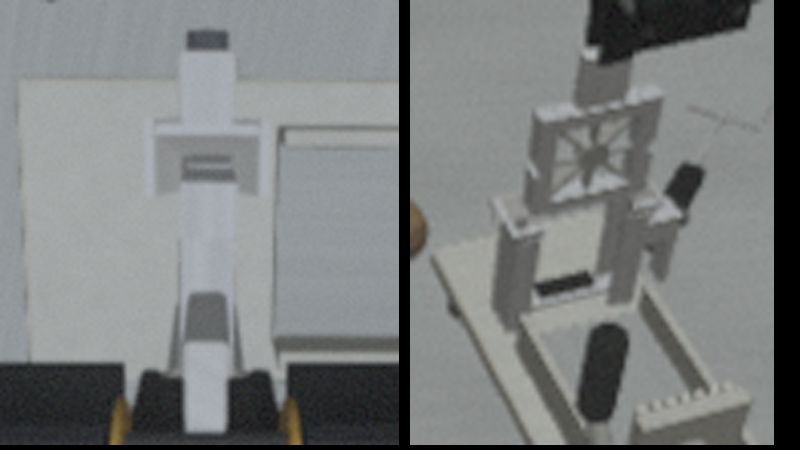

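Both views show the frame centred over the channels in x and close to centred in y, so I'll lower it gently and watch the side forces.

Call:
carry_out --moves '[[[1,0,0,0.05,0],[1,0,0,0.1,0],[1,0,0,0.15,0],[1,0,0,0.18,0],[1,0,0,0.18,0]]]'

```text
clock: 14.12
tool_pos: [0.5059, 0.2081, 0.2425]
eef_rot: [[-0.212, 0.977, -0.0], [0.977, 0.212, -0.0], [-0.0, -0.0, -1.0]]
ft_force: [1.1, -0.4, -2.3]
opening: 0.0081
```

Call:
carry_out --moves '[[[1,0,0,0.04,0],[1,0,0,0.08,0],[1,0,0,0.08,0]]]'

```text
clock: 14.5
tool_pos: [0.5059, 0.208, 0.2376]
eef_rot: [[-0.212, 0.977, -0.0], [0.977, 0.212, -0.0], [-0.0, -0.0, -1.0]]
ft_force: [1.1, -0.8, -2.8]
opening: 0.008
```

Call:
carry_out --moves '[[[1,0,0,0.04,0],[1,0,0,0.08,0],[1,0,0,0.08,0]]]'

```text
clock: 14.88
tool_pos: [0.5058, 0.208, 0.2327]
eef_rot: [[-0.212, 0.977, -0.0], [0.977, 0.212, -0.0], [-0.0, -0.0, -1.0]]
ft_force: [-0.1, -0.9, -1.6]
opening: 0.0083
```

Call:
carry_out --moves '[[[1,0,0,0.04,0],[1,0,0,0.08,0],[1,0,0,0.08,0]]]'

```text
clock: 15.25
tool_pos: [0.5058, 0.208, 0.228]
eef_rot: [[-0.212, 0.977, -0.0], [0.977, 0.212, -0.0], [-0.0, -0.0, -1.0]]
ft_force: [-0.3, -0.9, -3.2]
opening: 0.0085
```

Call:
carry_out --moves '[[[1,0,0,0.03,0],[1,0,0,0.06,0],[1,0,0,0.06,0]]]'

```text
clock: 15.62
tool_pos: [0.5059, 0.2081, 0.2245]
eef_rot: [[-0.212, 0.977, -0.0], [0.977, 0.212, -0.0], [0.0, -0.0, -1.0]]
ft_force: [0.4, -0.4, -3.1]
opening: 0.0082
```

Call:
carry_out --moves '[[[1,0,0,0.03,0],[1,0,0,0.06,0],[1,0,0,0.06,0]]]'

```text
clock: 16.0
tool_pos: [0.5058, 0.2081, 0.2208]
eef_rot: [[-0.212, 0.977, -0.0], [0.977, 0.212, -0.0], [-0.0, -0.0, -1.0]]
ft_force: [0.1, -0.0, -3.1]
opening: 0.0083
```

Call:
carry_out --moves '[[[1,0,0,0.04,0],[1,0,0,0.08,0],[1,0,0,0.08,0]]]'

```text
clock: 16.38
tool_pos: [0.5058, 0.2081, 0.216]
eef_rot: [[-0.212, 0.977, -0.0], [0.977, 0.212, -0.0], [-0.0, -0.0, -1.0]]
ft_force: [-0.2, -0.5, -2.2]
opening: 0.0088
```

Call:
carry_out --moves '[[[1,0,0,0.03,0],[1,0,0,0.06,0],[1,0,0,0.06,0]]]'

```text
clock: 16.75
tool_pos: [0.506, 0.208, 0.2126]
eef_rot: [[-0.212, 0.977, 0.0], [0.977, 0.212, 0.0], [0.0, 0.0, -1.0]]
ft_force: [0.4, -0.8, -2.7]
opening: 0.0084
```

Call:
carry_out --moves '[[[1,0,0,0.03,0],[1,0,0,0.06,0],[1,0,0,0.06,0]]]'

```text
clock: 17.12
tool_pos: [0.5061, 0.2082, 0.2093]
eef_rot: [[-0.212, 0.977, 0.001], [0.977, 0.212, 0.001], [0.0, 0.001, -1.0]]
ft_force: [0.2, -1.5, 3.0]
opening: 0.0082
```

The net push has risen to about 6 N, so the ball starts resisting near TCP z 0.211. Held should come near 0.161.

Call:
carry_out --moves '[[[1,0,0,0.02,0],[1,0,0,0.04,0],[1,0,0,0.04,0]]]'

```text
clock: 17.5
tool_pos: [0.5056, 0.2083, 0.2062]
eef_rot: [[-0.212, 0.977, -0.001], [0.977, 0.212, 0.0], [0.0, -0.001, -1.0]]
ft_force: [0.7, 0.7, 0.1]
opening: 0.0083
```

Call:
carry_out --moves '[[[1,0,0,0.02,0],[1,0,0,0.04,0],[1,0,0,0.04,0]]]'

```text
clock: 17.88
tool_pos: [0.5057, 0.2081, 0.2039]
eef_rot: [[-0.212, 0.977, -0.001], [0.977, 0.212, -0.0], [0.0, -0.001, -1.0]]
ft_force: [0.2, 0.0, -0.2]
opening: 0.0079
```

Call:
carry_out --moves '[[[1,0,0,0.02,0],[1,0,0,0.04,0],[1,0,0,0.04,0]]]'

```text
clock: 18.25
tool_pos: [0.5058, 0.2081, 0.2016]
eef_rot: [[-0.212, 0.977, -0.0], [0.977, 0.212, -0.0], [0.0, -0.0, -1.0]]
ft_force: [-0.2, -0.4, -1.4]
opening: 0.008
```

Call:
carry_out --moves '[[[1,0,0,0.05,0],[1,0,0,0.1,0],[1,0,0,0.15,0],[1,0,0,0.15,0]]]'

```text
clock: 18.75
tool_pos: [0.5054, 0.2081, 0.192]
eef_rot: [[-0.212, 0.977, -0.001], [0.977, 0.212, -0.0], [-0.0, -0.001, -1.0]]
ft_force: [-0.5, -0.1, -3.1]
opening: 0.0079
```

Call:
carry_out --moves '[[[1,0,0,0.05,0],[1,0,0,0.1,0],[1,0,0,0.15,0],[1,0,0,0.15,0]]]'

```text
clock: 19.25
tool_pos: [0.5054, 0.2081, 0.1831]
eef_rot: [[-0.212, 0.977, -0.001], [0.977, 0.212, -0.0], [-0.0, -0.001, -1.0]]
ft_force: [0.4, -1.3, -3.6]
opening: 0.0081
```

Call:
carry_out --moves '[[[1,0,0,0.04,0],[1,0,0,0.08,0],[1,0,0,0.08,0]]]'

```text
clock: 19.62
tool_pos: [0.5056, 0.2081, 0.1785]
eef_rot: [[-0.212, 0.977, -0.001], [0.977, 0.212, -0.0], [0.0, -0.001, -1.0]]
ft_force: [0.8, -1.2, -3.5]
opening: 0.0083
```

Call:
carry_out --moves '[[[1,0,0,0.04,0],[1,0,0,0.08,0],[1,0,0,0.08,0]]]'

```text
clock: 20.0
tool_pos: [0.5054, 0.2082, 0.1735]
eef_rot: [[-0.212, 0.977, -0.001], [0.977, 0.212, -0.0], [0.0, -0.001, -1.0]]
ft_force: [0.0, 0.2, -4.1]
opening: 0.0086
```

Call:
carry_out --moves '[[[1,0,0,0.03,0],[1,0,0,0.05,0],[1,0,0,0.05,0]]]'

```text
clock: 20.38
tool_pos: [0.5054, 0.2083, 0.1706]
eef_rot: [[-0.212, 0.977, -0.001], [0.977, 0.212, -0.0], [0.0, -0.001, -1.0]]
ft_force: [0.0, 0.1, -6.4]
opening: 0.0086
```

Call:
carry_out --moves '[[[1,0,0,0.02,0],[1,0,0,0.04,0],[1,0,0,0.04,0]]]'

```text
clock: 20.75
tool_pos: [0.5057, 0.2083, 0.1686]
eef_rot: [[-0.212, 0.977, -0.0], [0.977, 0.212, 0.0], [0.0, -0.0, -1.0]]
ft_force: [0.9, 0.1, -6.0]
opening: 0.0081
```

Call:
carry_out --moves '[[[1,0,0,0.02,0],[1,0,0,0.04,0],[1,0,0,0.04,0]]]'

```text
clock: 21.12
tool_pos: [0.5067, 0.2078, 0.1672]
eef_rot: [[-0.211, 0.977, 0.002], [0.977, 0.211, 0.0], [0.0, 0.002, -1.0]]
ft_force: [0.3, -3.4, 5.6]
opening: 0.0083
```

Call:
carry_out --moves '[[[1,0,0,0.02,0],[1,0,0,0.03,0],[1,0,0,0.03,0]]]'

```text
clock: 21.5
tool_pos: [0.5075, 0.2074, 0.1664]
eef_rot: [[-0.211, 0.978, 0.003], [0.978, 0.211, 0.001], [-0.0, 0.003, -1.0]]
ft_force: [0.8, -5.6, 10.6]
opening: 0.0087
```

The force dropped to -6 N as the ball pulled the frame in (the click), then rose to about 13 N net at the pad and stop. I'll back off slightly and release.

Call:
carry_out --moves '[[[1,0,0,-0.02,0],[1,0,0,-0.035,0],[1,0,0,-0.035,0]]]'

```text
clock: 21.88
tool_pos: [0.5064, 0.2078, 0.1672]
eef_rot: [[-0.212, 0.977, 0.001], [0.977, 0.212, 0.0], [-0.0, 0.001, -1.0]]
ft_force: [0.0, -5.1, 5.2]
opening: 0.0085
```

Call:
carry_out --moves '[[[0.6,0,0,0,0],[0.4,0,0,0,0],[0.4,0,0,0,0],[0.4,0,0,0,0],[0.4,0,0,0,0],[0.4,0,0,0,0]]]'

```text
clock: 22.62
tool_pos: [0.5059, 0.2081, 0.1667]
eef_rot: [[-0.212, 0.977, -0.0], [0.977, 0.212, 0.0], [0.0, 0.0, -1.0]]
ft_force: [-0.6, -0.3, 0.6]
opening: 0.0257
```

Released, so I'll raise the arm straight up and check.

Call:
carry_out --moves '[[[0.4,0,0,-0.2,0],[0.4,0,0,-0.6,0],[0.4,0,0,-1.1,0],[0.4,0,0,-1.6,0],[0.4,0,0,-2.2,0],[0.4,0,0,-2.8,0],[0.4,0,0,-3.2,0],[0.4,0,0,-3.2,0]]]'

```text
clock: 23.62
tool_pos: [0.5067, 0.2082, 0.3613]
eef_rot: [[-0.212, 0.977, 0.003], [0.977, 0.212, 0.002], [0.001, 0.004, -1.0]]
ft_force: [0.2, -0.4, -0.8]
opening: 0.026
```

Run:
```python
from h import *
o=arm.get_obs();print(o['clock'],o['tool_pos'],o['ft_force'],o['opening'])
a=arm.grab_frame('wrist')[:,:,::-1];s=arm.grab_frame('scene')[:,:,::-1]
f=lambda i,k:cv2.resize(i,None,fx=k,fy=k,interpolation=cv2.INTER_CUBIC)
A=f(a[90:235,190:320],3.07)[:445];S=f(s[110:220,280:370],4.05)[:445]
m=np.zeros((450,800,3),np.uint8);m[:A.shape[0],:A.shape[1]]=A;m[:S.shape[0],410:410+S.shape[1]]=S
cv2.imwrite('pics/z.png',m)
for n in('grid_frame_mid','slice_frame_mid','wedge_frame_mid'):
  for r in arm.masks_of('scene',n)[:2]: print(n,round(r['conf'],2),r['bbox'])
```

```text
23.625 [0.50665703 0.20821637 0.36129006] [ 0.17781074 -0.40944573 -0.75219859] 0.025977648706028294
grid_frame_mid 0.9 [221.9, 172.1, 33.4, 29.7]
slice_frame_mid 0.61 [169.2, 175.5, 34.1, 25.6]
wedge_frame_mid 0.92 [305.9, 144.1, 32.6, 41.9]
```

View pics/z.png

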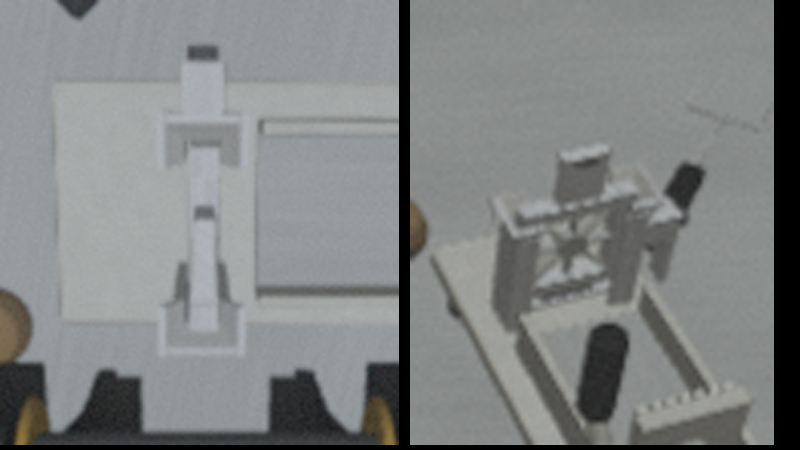

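```bash
python3 -c "
from station import arm
print(arm.job_done(), arm.get_obs()['clock'])"
```

```text
the job is handed in; nothing more can be done
the job is handed in; nothing more can be done
```

The wedge frame is seated between the cutter's two guides and let go, and the job is handed in with the clock at about 24 s of the 58 s allowed. No verdict came back, and the ball joint can't be read directly, so the click is judged by feel.

- **Grasp:** The first grasp closed on nothing because I lifted before the slow fingers had shut. The second held the tab, with about 3 N of weight on the wrist.
- **Press:**
  - The ball began to resist at tool height 0.211 m, at about 6 N net.
  - It slid easily for about 40 mm, then the frame was drawn down about 3 N as the ball entered the notch (0.171–0.169 m).
  - After that came the soft pad and a firm rise. The largest push I read was about 14 N.
  - I backed off slightly before opening the fingers.
- **Last checks:**
  - The final picture shows the frame upright and centred between the guides, with the gripper clear about 0.19 m above.
  - The grid and slicing frames' detected boxes match where they started, within about 2 pixels.
  - I didn't measure the other bystanders again, but nothing touched them as far as the pictures and forces showed.
- **Disagreement:** The camera estimates of the mouth differed by several millimetres to begin with. I settled it by looking from close by with the frame in hand, and it went in with side forces under about 2 N, up to about 6 N against the stop.

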